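# Try the gap gauge in the flap formers

### The arm

A 7-joint arm with a two-finger parallel gripper is mounted at the origin on the work surface. World frame = base frame: x ahead of the robot, y to its left, z up, the work surface at z = 0. Lengths are in m, angles in rad, forces in N, time in s.
With the tool pointing down it reaches from about 0.425 to 0.925 m from the base axis. Payload 6.8 kg.
Tool frame: the origin (TCP) lies at the very end of the fingers, on their centre line; the grasp point (between the pads) lies 19 mm behind it; z points along the fingers, y is the line along which they close (so a half turn about z gives the same grasp; the last joint's range is limited). The gripper opens to 88 mm and grips with 3 to 60 N. Pads are 20 mm wide; open, the fingers measure 115 mm over their backs; the gripper's body (75 mm by 178 mm) begins 61 mm behind the grasp point.
Start: joints at [-0.108, 0.477, 0.022, 1.555, -0.011, 1.109, -0.083], TCP at [0.675, 0, 0.223] pointing down, gripper open.
Joint ranges: [-2.96, 2.96], [-0.34, 2.1], [-1.41, 1.46], [0.24, 2.44], [-1.37, 4.51], [0.17, 1.92], [-2.96, 2.96]. Speed limits (rad/s): [2.39, 2.39, 3.14, 3.14, 3.14, 3.14, 3.14].

### API

Orientations are given as a unit quaternion [x, y, z, w].
In Python, from workcell import readout, vision, arm gives the robot as it stands. The module is installed in compiled form; this text tells all that it offers.
- The arm moves only by the shell command python3 -m crank 'ROWS'. ROWS is JSON, one flat list of numbers, 5 for each row, row after row: the shift along the tool's x, y, z in m, then the turn about the tool's z in rad, then the opening, from -1 (shut) to 1 (fully open). In form: [tx, ty, tz, yaw, hand, tx, ty, tz, yaw, hand, ...]. A call has 1 to 5 rows; each row shifts and turns the commanded pose from where the row before left it, along the tool's axes as they then stand; what a row does not reach is not made up. A row lasts 1/10 s, in which the tool goes at most 50 mm and 8.59 degrees, less where a joint would pass 70% of its speed; a pose out of reach is approached as far as the arm can. A call is refused whole if a number of a shift passes 0.05 or a number of a turn 0.15, either way. A call with a gripper value outside its range is refused whole. The fingers move at their own pace and stop on an object; the grip force is fixed at half the most. Time passes only in rows, so rows that do not move let the fingers close. It gives the time, the measured TCP pose, the force, the opening and the grip force at its end, in the units of the state.
- readout.get_obs(): the state, without advancing time (a new reading comes with each control period).
- vision.camera(name): name is "scene" or "side" or "wrist"; returns the picture (420x560x3 uint8, red, green, blue); there is no depth.
- vision.calibration(name): a dict with "fx", "fy", "cx", "cy" (pixels), "R" (3x3) and "t" (3): a world point X has camera coordinates R X + t. Camera axes: x right, y down, z forward; pixel columns grow to the right and rows downward; lengths in m; the calibration is good to about 2 mm. A picture is of the moment at which its call begins: read the wrist's pose just before it. calibration takes no time and is no camera call; for the wrist camera it gives the pose at the moment of the call.
- arm.sign_off(): hands the job in; it is judged then, once.
The state is a dict: "t": time; "q": joint angles; "qvel": joint speeds; "joint_torque": joint torques, N m; "eef_pos": TCP position; "ee_rot": TCP orientation; "force": force on the tool from outside, world axes, zero at the start; "torque": the same for the moment, N m; "grip_width": finger opening in m; "gripper_force": force on a finger pad.
Only numpy, scipy, OpenCV 4.12 (cv2) and the standard library are available. Lean on these libraries where they do the work, as an engineer would, in place of code of your own. Each camera call takes 0.05 s, during which the arm holds its last target. There are 200 camera calls.

### The job

The packing bench has two flap formers, and one of them is set so tight that the gap gauge jams in its mouth. Lift the gauge out of its small plywood stand and, holding it upright, slide its flat blade down from above into the gap of the former that it fits, keeping hold until the blade is all the way down on the former's base. Then let go and leave it standing there.

Things in the scene. Friction and masses are not known exactly. Their poses are not given: they have to be found in the camera images.
- gauge_grip (a point): Grip centre of the loose gauge (~150 g): upright aluminium blade 50 (x) x 10 (y) x 80 mm high, on top a dark wood grip 44 (x) x 24 (y) x 45 high; pinch along y. Point: mid-grip, 102.5 mm above the blade's lower edge; z up. Stands loosely in a fixed plywood stand 84 x 60, 45 tall, pocket 37 deep: lift straight up over 37 mm to clear it.
- wide_gap (a point): Former that fits; fixed. Steel base 130 x 120, 10 thick; on it two wood blocks 110 long, tops 80 mm above bench, between them a vertical gap 22 mm wide, 70 deep to the base, open at top and ends; 4 mm bevels make the mouth 30 wide. Point: centre of the mouth, level with the tops; x along the gap, y across, z up. Blade home: grip centre is 32.5 mm above it.
- tight_gap (a point): The former set too tight; fixed. Same outside, but its gap is only 6 mm wide (14 mm at the bevelled mouth), so the 10 mm blade jams in the bevel. Point: centre of the mouth, level with the block tops, 80 mm above the bench; x along the gap, y across it, z up.
Mind the look-alikes: they are no part of the job. What is shaped like the part that bears gauge_grip but purple or red is not meant. What is shaped like the part that bears wide_gap but green is not meant.

How it is judged:
By the outcome, as a careful person would: the job done as asked, in the order asked, and still so for the second after the job is handed in, with the robot touching nothing.
It also fails if it takes over 35 s, if anything falls off the work surface, if the arm or the gripper's body presses on something with over 40 N, if the wrist force passes 120 N, or if a joint passes its speed limit or range.

## Working session

There is one attempt and no reset: what is moved stays moved. The work goes in short steps, Python scripts to look and compute and a shell command to move; the robot and the scene stay as the last step left them, time stands still between calls to the robot, and variables do not carry over. Pictures are saved under pics/ and viewed, at most 10 in all, crops included, and the job is handed in when it is done.

```bash
mkdir -p pics
python3 - <<'E'
from workcell import readout, vision
import cv2,numpy as np
o=readout.get_obs();print(o['t'],o['eef_pos'],o['ee_rot'],o['grip_width'])
for n in ["scene","side"]:
    im=vision.camera(n);cv2.imwrite(f'pics/{n}0.png',im[:,:,::-1])
    c=vision.calibration(n);print(n,c)
E
```

```text
0.0 [ 6.74398163e-01 -1.77140212e-05  2.21703573e-01] [ 7.07081113e-01  7.07131876e-01 -6.89235631e-04 -5.78120792e-04] 0.08804323177927655
scene {'fx': 516.9348534734413, 'fy': 516.9348534734413, 'cx': 274.72776392272834, 'cy': 215.47238932002566, 'R': array([[-0.82039021,  0.57172824,  0.00931276],
       [ 0.3905779 ,  0.57219854, -0.72113642],
       [-0.4176228 , -0.5879759 , -0.69273049]]), 't': array([ 0.34568556, -0.11936123,  1.60875172])}
side {'fx': 444.74509544928236, 'fy': 444.74509544928236, 'cx': 277.9863703006952, 'cy': 206.4039742188977, 'R': array([[ 0.99589414, -0.0899966 ,  0.00977074],
       [-0.04242624, -0.5593615 , -0.82783738],
       [ 0.07996793,  0.82402386, -0.56088305]]), 't': array([-0.4308069 ,  0.10198885,  1.10929429])}
```

View pics/scene0.png

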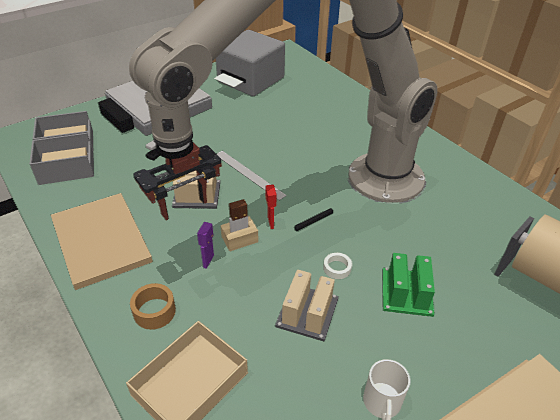

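View pics/side0.png

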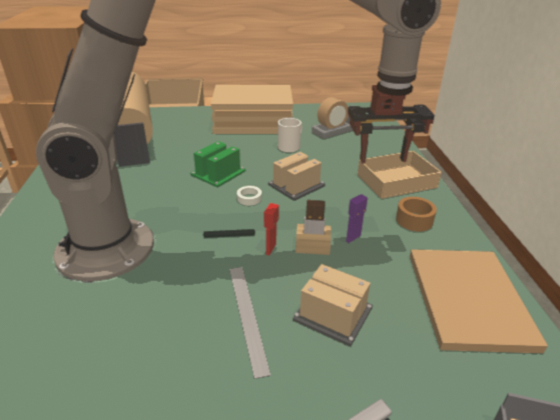

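Both pictures show the following:
- **Gauge:** a dark wood grip on an aluminium blade in a plywood stand, at scene (239,222) and side (314,225). The purple one at scene (206,245) and the red one at scene (271,205) are look-alikes.
- **Formers:** wood on steel at scene (308,303) / side (297,175), which looks wide, and at scene (196,190) / side (335,300), which looks tight. The green one at scene (410,285) is a look-alike.

I'll confirm these in one enlarged crop.

Run:
```python
import cv2,numpy as np
s=cv2.imread('pics/scene0.png');d=cv2.imread('pics/side0.png')
def c(im,x,y,w,h,k,W,H):
    r=cv2.resize(im[y:y+h,x:x+w],None,fx=k,fy=k,interpolation=cv2.INTER_CUBIC)
    for i in range(0,w,10):
        cv2.line(r,(i*k,0),(i*k,5 if i%50 else 12),(0,0,255),1)
    for i in range(0,h,10): cv2.line(r,(0,i*k),(5,i*k),(0,0,255),1)
    return r
a=c(s,270,260,80,80,5,0,0)      # 400x400
b=c(d,260,145,80,60,5,0,0)      # 400x300
g=c(s,210,190,60,60,5,0,0) #300
h=c(d,290,190,50,70,5,0,0) #250x350
t=c(d,290,260,90,80,3,0,0) #270x240
o=np.zeros((600,800,3),np.uint8)
o1=np.hstack([c(s,270,265,80,75,5,0,0)[:300*2],c(d,260,145,80,75,5,0,0)]) #375
o2=np.hstack([c(s,210,195,56,56,4,0,0),c(d,290,195,56,56,4,0,0),c(d,292,262,84,56,4,0,0)])
o[:375]=o1;o[376:600,:o2.shape[1]]=o2[:,:800]
cv2.imwrite('pics/crop0.png',o)
```

```text
(no output)
```

View pics/crop0.png

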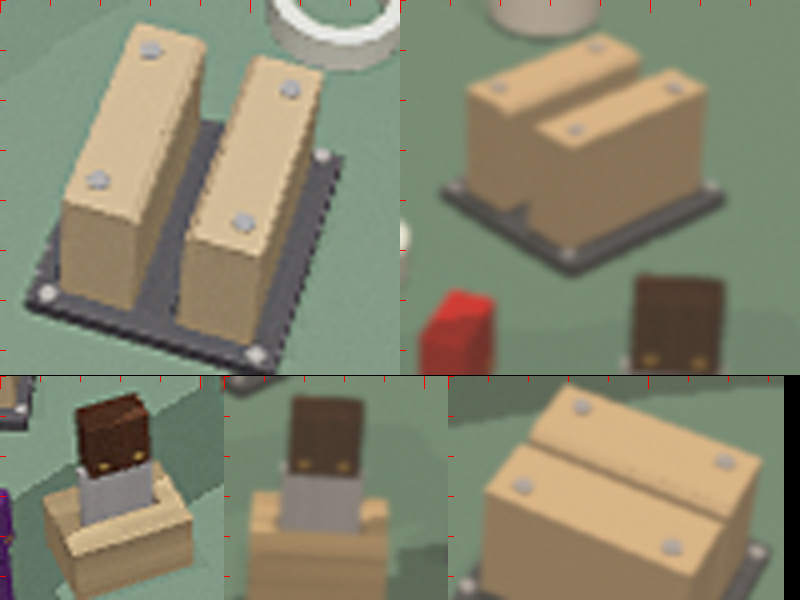

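```bash
cat > h.py <<'E'
from workcell import vision
import numpy as np
def ray(n,uv,z):
    c=vision.calibration(n);R=c['R'];o=-R.T@c['t']
    d=R.T@np.array([(uv[0]-c['cx'])/c['fx'],(uv[1]-c['cy'])/c['fy'],1]);return o+d*(z-o[2])/d[2]
def proj(n,X):
    c=vision.calibration(n);p=c['R']@np.array(X)+c['t'];return [round(float(c['fx']*p[0]/p[2]+c['cx']),1),round(float(c['fy']*p[1]/p[2]+c['cy']),1)]
E
python3 - <<'E'
from h import *
np.set_printoptions(precision=4,suppress=True)
for n,B in (("scene",[(300,274.8),(289.4,301),(328,282.6),(318.8,309.4)]),("side",[(280,162.4),(299.4,154.4),(295.2,170.8),(314.8,162.4)])):
    P=np.array([ray(n,b,.081) for b in B]);print(n,P,P.mean(0))
    a=P[1]-P[0]+P[3]-P[2];print('long dir deg',np.degrees(np.arctan2(a[1],a[0])))
for n,B in (("scene",[(231,220.25),(247.5,215.75)]),("side",[(306,219.5),(324.25,220)])):
    P=np.array([ray(n,b,.088) for b in B]);a=P[1]-P[0];print(n,P,P.mean(0),np.linalg.norm(a),np.degrees(np.arctan2(a[1],a[0])))
for n,B in (("scene",[(229.5,203),(247.5,203.5),(244,199.5)]),("side",[(306.75,200.7),(324.7,201)])):
    P=np.array([ray(n,b,.133) for b in B]);print(n,P)
E
```

```text
scene [[0.4991 0.2144 0.081 ]
 [0.5644 0.2617 0.081 ]
 [0.4594 0.2699 0.081 ]
 [0.5241 0.3172 0.081 ]] [0.5118 0.2658 0.081 ]
long dir deg 36.038120853417375
side [[0.4613 0.2601 0.081 ]
 [0.5252 0.3066 0.081 ]
 [0.5    0.2069 0.081 ]
 [0.5641 0.2527 0.081 ]] [0.5126 0.2566 0.081 ]
long dir deg 35.78763286398908
scene [[ 0.5408 -0.028   0.088 ]
 [ 0.4965 -0.0181  0.088 ]] [ 0.5187 -0.0231  0.088 ] 0.0454419323822171 167.39071227392827
side [[ 0.4953 -0.0416  0.088 ]
 [ 0.5387 -0.0469  0.088 ]] [ 0.517  -0.0442  0.088 ] 0.0436404549011771 -7.07251076981281
scene [[ 0.5333 -0.0435  0.133 ]
 [ 0.4964 -0.016   0.133 ]
 [ 0.4956 -0.0339  0.133 ]]
side [[ 0.497  -0.0281  0.133 ]
 [ 0.5392 -0.0326  0.133 ]]
```

The crop confirms the targets:
- **Gauge:** the dark-wood-and-aluminium one. Its axis is about (0.518,-0.034), with its x at about -9°. Grip length measures 44–45 mm against the given 44 mm.
- **Former:** the uncoloured one with the open gap. Its mouth is about (0.512,0.261), with the gap at about 36°.

Next I move above the gauge and look with the wrist camera.

```bash
python3 -m crank '[-0.008,-0.039,0,0,1, -0.008,-0.039,0,0,1, -0.008,-0.039,0,0,1, -0.009,-0.039,0,0,1, 0,0,0,0.15,1]'
python3 -m crank '[0,0,0,0.15,1,0,0,0,0.15,1,0,0,0,0.15,1,0,0,0,0.15,1,0,0,0,0.15,1]'
python3 -m crank '[0,0,0,0.15,1,0,0,0,0.15,1,0,0,0,0.15,1,0,0,0,0.15,1,0,0,0,0.15,1]'
python3 -m crank '[0,0,0,0.08,1,0,0,0,0,1,0,0,0,0,1]'
python3 - <<'E'
from workcell import readout, vision
import cv2
from h import *
o=readout.get_obs();print(o['t'],o['eef_pos'],o['ee_rot'],o['q'])
im=vision.camera("wrist");im2=vision.camera("scene")
cv2.imwrite('pics/w1.png',im[:,:,::-1]);cv2.imwrite('pics/s1.png',im2[:,:,::-1])
c=vision.calibration("wrist");np.savez('w1.npz',**c);print(c)
E
```

```text
t: 0.6
eef_pos: [0.5136, -0.0349, 0.2219]
ee_rot: [0.759, 0.651, -0.002, -0.001]
force: [0.5, -0.2, 0.3]
grip_width: 0.088
gripper_force: 0.0
t: 1.1
eef_pos: [0.5186, -0.033, 0.2223]
ee_rot: [0.945, 0.326, -0.0, -0.0]
force: [-0.3, -0.5, -0.5]
grip_width: 0.088
gripper_force: 0.0
t: 1.6
eef_pos: [0.5187, -0.033, 0.2223]
ee_rot: [0.999, -0.043, -0.0, 0.0]
force: [-0.2, -0.4, 0.3]
grip_width: 0.0877
gripper_force: 0.0
t: 1.9
eef_pos: [0.5188, -0.0329, 0.2225]
ee_rot: [0.997, -0.078, -0.0, 0.0]
force: [0.6, -0.0, 0.8]
grip_width: 0.0879
gripper_force: 0.0
1.9 [ 0.51881426 -0.03292322  0.2224773 ] [ 9.96928138e-01 -7.83213962e-02 -2.12947013e-04  2.42398748e-05] [-0.2785752   0.22206659  0.2594674   1.93762136 -0.06761123  0.99058611
 -1.71567827]
{'fx': 347.36218121905245, 'fy': 347.36218121905245, 'cx': 278.5224375387812, 'cy': 205.51246363612904, 'R': array([[-1.57292127e-01, -9.87551826e-01, -7.59805966e-04],
       [-9.42120707e-01,  1.49825330e-01,  2.99934899e-01],
       [-2.96087419e-01,  4.78932272e-02, -9.53959370e-01]]), 't': array([0.04954537, 0.45730892, 0.54622122])}
```

View pics/w1.png

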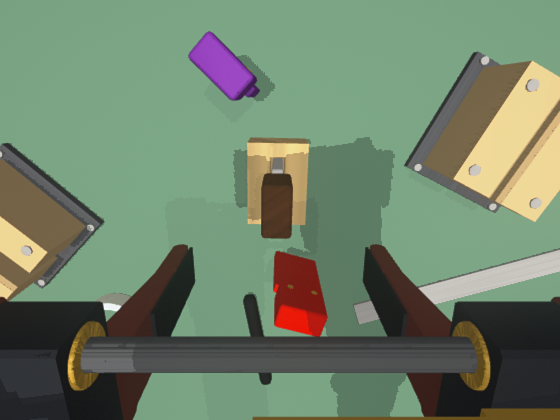

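The wrist view shows the gauge's grip top at about (262–293, 176–237) and the stand at (248–309, 139–223). Red is to the near side at (300,292) and purple is beyond at (222,65).

Run:
```python
import cv2
im=cv2.imread('pics/w1.png')
cv2.imwrite('pics/w1c.png',cv2.resize(im[130:250,220:340],None,fx=5,fy=5,interpolation=cv2.INTER_CUBIC))
```

```text
(no output)
```

View pics/w1c.png

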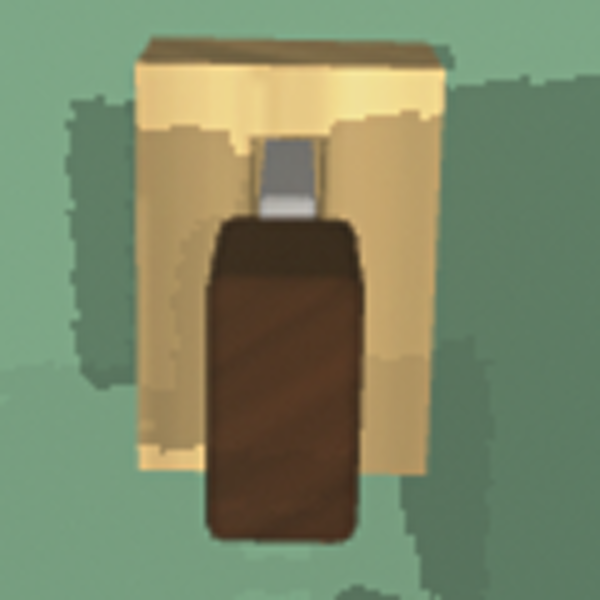

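The crop shows the grip's top face with corners at crop (208,277), (362,277), (357,540) and (207,538). The stand's top corners are at (136,63), (444,68), (427,474) and (139,468).

Run:
```python
from h import *
np.set_printoptions(precision=4,suppress=True)
c=np.load('w1.npz')
def f(B,z):
    R=c['R'];o=-R.T@c['t'];r=[]
    for u,v in B:
        d=R.T@np.array([(u/5+220-c['cx'])/c['fx'],(v/5+130-c['cy'])/c['fy'],1]);r.append(o+d*(z-o[2])/d[2])
    P=np.array(r);a=P[1]-P[2]+P[0]-P[3];print(P.mean(0),np.linalg.norm(a)/2,np.linalg.norm(P[1]-P[0]),np.degrees(np.arctan2(a[1],a[0])))
    return P
f([(208,277),(362,277),(357,540),(207,538)],.133)
f([(136,63),(444,68),(427,474),(139,468)],.045)
```

```text
[ 0.5174 -0.0309  0.133 ] 0.04208767285787805 0.02290811839956602 -9.759342278206892
[ 0.5166 -0.0309  0.045 ] 0.08373864992687506 0.05964696688174089 -10.069763734258691
```

```bash
python3 -m crank '[-0.002,-0.0017,0.03,0.017,1, 0,0,0.03,0,1, 0,0,0.03,0,1, 0,0,0.025,0,1, 0,0,0.016,0,1]'
python3 -m crank '[0,0,0,0,1,0,0,0,0,-1,0,0,0,0,-1,0,0,0,0,-1,0,0,0,0,-1]'
python3 -m crank '[0,0,0,0,-1,0,0,0,0,-1,0,0,0,0,-1]'
```

```text
t: 2.5
eef_pos: [0.5163, -0.031, 0.0898]
ee_rot: [0.996, -0.087, -0.001, 0.0]
force: [0.1, -0.4, -0.3]
grip_width: 0.0879
gripper_force: 0.0
t: 3.0
eef_pos: [0.5179, -0.0309, 0.0925]
ee_rot: [0.996, -0.088, 0.001, -0.0]
force: [-0.1, 0.3, 0.5]
grip_width: 0.059
gripper_force: 0.0
t: 3.3
eef_pos: [0.5173, -0.031, 0.0918]
ee_rot: [0.996, -0.088, 0.0, -0.0]
force: [-0.0, 0.6, -0.3]
grip_width: 0.0351
gripper_force: 0.0
```

```bash
python3 -m crank '[0,0,0,0,-1,0,0,0,0,-1,0,0,0,0,-1,0,0,0,0,-1,0,0,0,0,-1]'
python3 -m crank '[0,0,-0.02,0,-1,0,0,-0.03,0,-1,0,0,-0.04,0,-1,0,0,-0.04,0,-1,0,0,0,0,-1]'
```

```text
t: 3.8
eef_pos: [0.5173, -0.031, 0.0917]
ee_rot: [0.996, -0.088, 0.0, -0.0]
force: [-0.4, -0.8, 0.6]
grip_width: 0.0241
gripper_force: 30.0
t: 4.3
eef_pos: [0.5205, -0.0312, 0.2266]
ee_rot: [0.996, -0.088, 0.005, -0.001]
force: [1.3, 0.4, -1.4]
grip_width: 0.024
gripper_force: 30.0
```

Gripped: width 24 mm, force 30 N. Carrying it to above the wide former.

```bash
python3 -m crank '[-0.0055,-0.0287,0,0,-1,-0.0055,-0.0287,0,0,-1,-0.0055,-0.0287,0,0,-1,-0.0055,-0.0287,0,0,-1,-0.0055,-0.0287,0,0,-1]'
python3 -m crank '[-0.0055,-0.0287,0,0,-1,-0.0055,-0.0287,0,0,-1,-0.0055,-0.0287,0,0,-1,-0.0055,-0.0287,0,0,-1,-0.0055,-0.0287,0,0,-1]'
python3 -m crank '[0,0,0,-0.1,-1,0,0,0,-0.1,-1,0,0,0,-0.1,-1,0,0,0,-0.1,-1,0,0,0,-0.1,-1]'
python3 -m crank '[0,0,0,-0.1,-1,0,0,0,-0.1,-1,0,0,0,-0.1,-1,0,0,0,0,-1,0,0,0,0,-1]'
python3 - <<'E'
from workcell import readout, vision
import cv2
from h import *
o=readout.get_obs();print(o['t'],o['eef_pos'],o['ee_rot'],o['q'])
I=[vision.camera(n)[:,:,::-1] for n in ("wrist","scene","side")]
np.savez('w2.npz',**vision.calibration("wrist"))
for n,i in zip("wsd",I): cv2.imwrite(f'pics/{n}2.png',i)
E
```

```text
t: 4.8
eef_pos: [0.5145, 0.116, 0.2204]
ee_rot: [0.996, -0.088, -0.001, 0.0]
force: [0.9, 0.2, -1.0]
grip_width: 0.0235
gripper_force: 30.0
t: 5.3
eef_pos: [0.5126, 0.262, 0.2202]
ee_rot: [0.996, -0.088, -0.001, 0.001]
force: [0.2, 0.1, -0.9]
grip_width: 0.024
gripper_force: 30.0
t: 5.8
eef_pos: [0.5127, 0.2608, 0.2201]
ee_rot: [0.987, 0.163, -0.001, 0.0]
force: [-0.3, -0.3, -1.7]
grip_width: 0.0236
gripper_force: 30.0
t: 6.3
eef_pos: [0.5131, 0.2609, 0.2207]
ee_rot: [0.952, 0.306, -0.001, 0.0]
force: [0.2, 0.1, -0.5]
grip_width: 0.0237
gripper_force: 30.0
6.3 [0.51306579 0.26086881 0.22069029] [ 9.52183006e-01  3.05527350e-01 -7.43018126e-04  9.93243266e-05] [-0.55724038  0.3178423  -0.02661992  1.7984801   0.0094782   1.02688014
 -1.53725645]
```

View pics/w2.png

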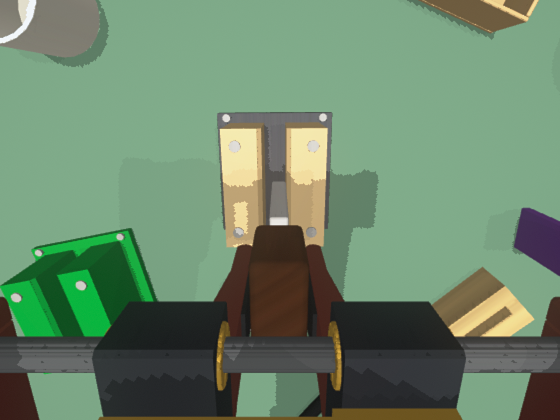

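The wrist view shows the former with the blade lined up over its gap. The block bolts are at about (234,146), (313,146), (311,232) and (239,232), and the base corner screws at (226,118) and (323,117). I'll work out the remaining offset.

Run:
```python
from h import *
import cv2
np.set_printoptions(precision=4,suppress=True)
c=np.load('w2.npz')
def f(B,z):
    R=c['R'];o=-R.T@c['t'];r=[]
    for u,v in B:
        d=R.T@np.array([(u-c['cx'])/c['fx'],(v-c['cy'])/c['fy'],1]);r.append(o+d*(z-o[2])/d[2])
    return np.array(r)
P=f([(234.5,146),(313,146),(311,232),(239,232)],.081);a=P[0]-P[3]+P[1]-P[2]
print(P,P.mean(0),np.degrees(np.arctan2(a[1],a[0])),np.linalg.norm(P[1]-P[0]),np.linalg.norm(a)/2)
Q=f([(226,118),(323,117)],.011);b=Q[0]-Q[1];print(Q,np.degrees(np.arctan2(b[1],b[0]))-90,np.linalg.norm(b))
im=cv2.imread('pics/w2.png')
A=cv2.resize(im[100:260,205:345],None,fx=3.75,fy=3.75,interpolation=cv2.INTER_CUBIC)
cv2.imwrite('pics/w2c.png',A)
```

```text
[[0.5248 0.3168 0.081 ]
 [0.5643 0.2617 0.081 ]
 [0.4998 0.2148 0.081 ]
 [0.4607 0.2694 0.081 ]] [0.5124 0.2657 0.081 ] 36.227778598351684 0.06780786548849009 0.0797838651401872
[[0.531  0.3416 0.011 ]
 [0.5905 0.2603 0.011 ]] 36.201077732598904 0.10077426869459509
```

View pics/w2c.png

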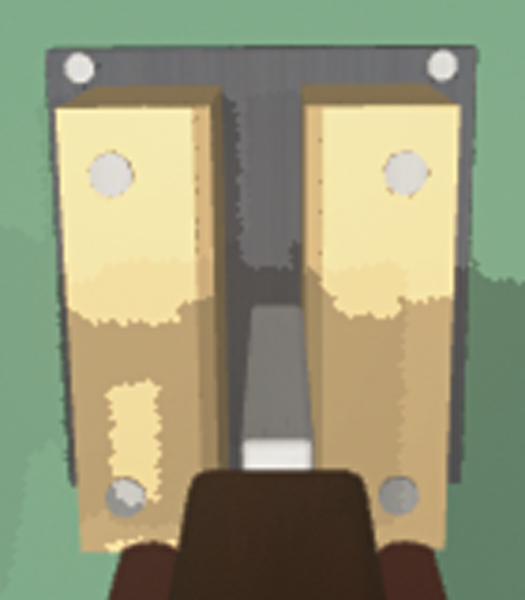

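Wrist and scene agree on a mouth at about (0.512,0.2655), with the gap at 36.2°. The offset is about 4 mm along tool -y, which the blade at crop col 275 against the gap centre at col 260 bears out. I correct that, then descend.

```bash
python3 -m crank '[0.0015,-0.0041,0,-0.01,-1,0,0,0.02,0,-1,0,0,0.02,0,-1,0,0,0,0,-1,0,0,0,0,-1]'
python3 - <<'E'
from workcell import readout, vision
import cv2
from h import *
o=readout.get_obs();print(o['t'],o['eef_pos'],o['ee_rot'])
I=[vision.camera(n)[:,:,::-1] for n in ("wrist","scene","side")]
A=[cv2.resize(i[y:y+120,x:x+100],(266,320),interpolation=cv2.INTER_CUBIC) for i,(x,y) in zip(I,((225,140),(260,225),(250,100)))]
cv2.imwrite('pics/c3.png',np.hstack(A))
E
```

```text
t: 6.95
eef_pos: [0.5122, 0.2657, 0.1818]
ee_rot: [0.95, 0.312, -0.0, 0.0]
force: [0.0, 0.4, -1.2]
grip_width: 0.0239
gripper_force: 30.0
6.95 [0.51220679 0.26566108 0.18184046] [ 9.50185944e-01  3.11683545e-01 -1.98743142e-04  1.47919349e-05]
```

View pics/c3.png

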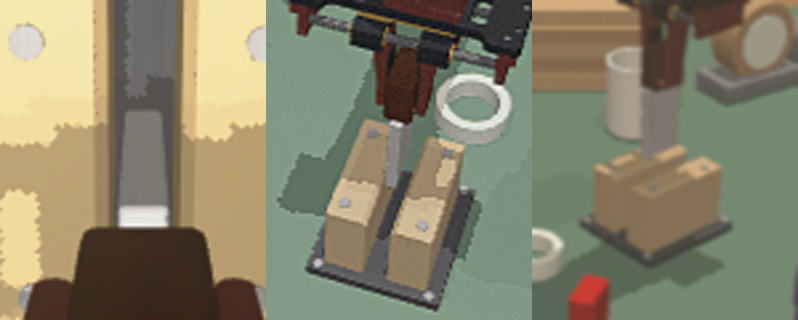

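The blade is centred: in the left panel it spans cols 118–170 (mid 144) and the gap 108–180 (mid 144), and the scene view agrees. Descending.

```bash
python3 -m crank '[0,0,0.015,0,-1,0,0,0.015,0,-1,0,0,0.01,0,-1,0,0,0.01,0,-1,0,0,0,0,-1]'
python3 -m crank '[0,0,0.01,0,-1,0,0,0.01,0,-1,0,0,0.007,0,-1,0,0,0.005,0,-1,0,0,0,0,-1]'
python3 -m crank '[0,0,0.003,0,-1,0,0,0.002,0,-1,0,0,0,0,-1,0,0,0,0,-1]'
```

```text
t: 7.6
eef_pos: [0.5117, 0.2651, 0.1307]
ee_rot: [0.95, 0.312, -0.001, 0.0]
force: [-0.3, -0.7, -1.9]
grip_width: 0.0236
gripper_force: 30.0
t: 8.1
eef_pos: [0.5118, 0.2651, 0.0988]
ee_rot: [0.95, 0.312, -0.001, 0.0]
force: [-0.2, -0.7, -1.5]
grip_width: 0.0236
gripper_force: 30.0
t: 8.5
eef_pos: [0.5124, 0.2654, 0.0948]
ee_rot: [0.95, 0.312, 0.0, -0.0]
force: [-0.1, -0.0, -0.4]
grip_width: 0.0235
gripper_force: 30.0
```

```bash
python3 -m crank '[0,0,0.001,0,-1,0,0,0,0,-1,0,0,0,0,-1]'
python3 -m crank '[0,0,0.001,0,-1,0,0,0,0,-1,0,0,0,0,-1]'
```

```text
t: 8.8
eef_pos: [0.5123, 0.2654, 0.0937]
ee_rot: [0.95, 0.312, 0.0, -0.0]
force: [0.2, -0.6, -1.7]
grip_width: 0.0237
gripper_force: 30.0
t: 9.1
eef_pos: [0.5125, 0.2655, 0.0937]
ee_rot: [0.95, 0.312, 0.0, -0.0]
force: [-2.4, -0.7, 7.2]
grip_width: 0.024
gripper_force: 30.0
```

The upward force of 7 N with the height no longer falling shows the blade is on the base at the expected height (0.0935). Releasing and retreating.

```bash
python3 -m crank '[0,0,0,0,-0.4,0,0,0,0,0,0,0,0,0,0.5,0,0,0,0,0.5,0,0,0,0,0.5]'
python3 -m crank '[0,0,0,0,0.8,0,0,0,0,0.8,0,0,0,0,0.8,0,0,0,0,0.8,0,0,0,0,0.8]'
python3 -m crank '[0,0,-0.02,0,0.8,0,0,-0.04,0,0.8,0,0,-0.04,0,0.8,0,0,-0.04,0,0.8,0,0,0,0,0.8]'
python3 - <<'E'
from workcell import readout, vision
import cv2
from h import *
I=[vision.camera(n)[:,:,::-1] for n in ("wrist","scene","side")]
A=[cv2.resize(i[y:y+120,x:x+100],(266,320),interpolation=cv2.INTER_CUBIC) for i,(x,y) in zip(I,((225,140),(260,225),(250,100)))]
cv2.imwrite('pics/c4.png',np.hstack(A))
E
```

```text
t: 9.6
eef_pos: [0.5123, 0.2654, 0.0926]
ee_rot: [0.95, 0.312, -0.0, -0.0]
force: [-0.1, -0.0, -0.1]
grip_width: 0.0549
gripper_force: 0.0
t: 10.1
eef_pos: [0.5123, 0.2654, 0.0927]
ee_rot: [0.95, 0.312, 0.0, -0.0]
force: [0.8, -0.1, -0.8]
grip_width: 0.079
gripper_force: 0.0
t: 10.6
eef_pos: [0.5152, 0.2671, 0.2387]
ee_rot: [0.95, 0.311, 0.005, -0.001]
force: [0.9, 0.6, 0.2]
grip_width: 0.0794
gripper_force: 0.0
```

View pics/c4.png

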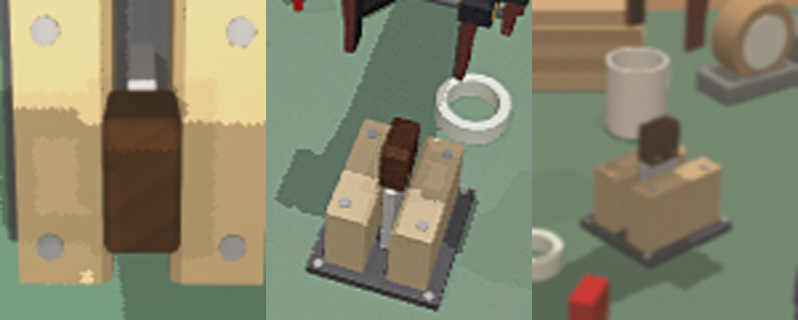

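All three panels show the gauge standing upright in the wide gap, with its grip just above the block tops and the gripper clear.

```bash
python3 -m crank '[0,0,0,0,0.8,0,0,0,0,0.8,0,0,0,0,0.8]' | head -1; python3 -c "
from workcell import arm
print(arm.sign_off())"
```

```text
t: 11.05
the job is handed in; nothing more can be done
None
```

The gauge is standing upright in the wide former with its blade down on the base; the gripper has let go and is clear, and I handed the job in at 11 s.

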